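Change the cutting plate of the table slicer

TASK

The slicer is to be changed from slices to julienne strips: draw the plain-bladed plate up out of the sloping slicer and lay it flat in the wash tray, right way up, on the tray's bare floor beside the bench scraper. Then slide the julienne plate, the one on the board with a row of upright teeth across its window, down the slicer's channels until it is fully home against the stop, its lip at the upper end. Leave the grater plate, the bench scraper and the cup, jar and squeeze bottle behind the slicer where they are.

Things in the scene. Friction and masses are not known exactly. Their poses are not given: they have to be found in the camera images.
- slicer_bed: Bed of the steel table slicer, fast on the table, sloping up at 30 degrees away from the robot. x points up the slope, y across, z out of its upper face. Origin: where a plate's origin lies when fully home, 105 mm above the table. Plates go in from the upper end towards -x, their axes along the bed's, edges in two side channels; nothing rises over z = 18 mm.
- slicer_mouth (a point): Upper end of the two ledges (bed x = 55 mm, z = 0) that carry a plate's edges; the end of a plate that is home is flush with it. The channels' side walls, 14 mm high, flare here to about 101 mm apart and narrow in 20 mm to 93 mm, 1.5 mm play each side of a plate.
- slicer_lips (a point): Upper end of the lips over the channels (bed x = 35 mm, z = 9 mm; 3 mm play over a plate), which run down to the stop. Short tongues bend up from here as a lead-in, about 6 mm higher at bed x = 50 mm. The lips leave 82 mm free between them.
- slicer_stop (a point): The stop at the lower end of the channels (bed x = -55.5 mm, z = 0): the edge of the ribbed run-out deck, against which the end of a plate without the lip rests when home. The channels are polished: a plate let go squarely between them tends to slide down to the stop by itself.
- plain_plate: Grey plate, 110 (x) x 90 (y) x 6 mm, about 140 g; origin at the centre of its underside, z out of its top, x towards its lip. This one has a single straight blade across an open window and no teeth. At the start it sits in the slicer, fully home.
- plain_plate_lip (a point): The plain plate's black grip lip, which stands up on the plate's +x end: 10 mm thick along x (44 to 54 mm from the plate's origin), 50 mm wide along y, z from 6 to 38 mm; pinch it across its thickness. This point is the lip's middle, at x = 49, z = 26 mm. The plate is solid for 22 mm inward of the lip.
- julienne_plate: Grey plate, 110 (x) x 90 (y) x 6 mm, about 140 g; origin at the centre of its underside, z out of its top, x towards its lip. This one has a straight blade in its window and a row of eight upright steel teeth, 8 mm tall, across it. At the start it lies flat on the board, either place of the two, the lip roughly to the robot's left.
- julienne_plate_lip (a point): The julienne plate's black grip lip, which stands up on the plate's +x end: 10 mm thick along x (44 to 54 mm from the plate's origin), 50 mm wide along y, z from 6 to 38 mm; pinch it across its thickness. This point is the lip's middle, at x = 49, z = 26 mm. The plate is solid for 22 mm inward of the lip.
- grater_plate: Grey plate, 110 (x) x 90 (y) x 6 mm, about 140 g; origin at the centre of its underside, z out of its top, x towards its lip. This one has no window but a steel sheet with rows of raised round grating holes. It lies on the board beside the julienne plate and is not needed; it has the same black lip on its +x end.
- board: Pale wooden cutting board, 290 mm (x) x 200 mm (y) x 12 mm, fast on the table; origin at the centre of its underside. It lies to the left or to the right of the slicer, the wash tray on the other side.
- wash_tray: Open aluminium tray, 310 mm (x) x 220 mm (y) x 24 mm high outside with a rolled rim of 3 mm radius round its top edge, walls and floor 3 mm thick, fast on the table; origin at the centre of its underside, so its inner floor is at z = 3 mm. The bench scraper lies in its -x half; the +x half is bare.
- bench_scraper: Bench scraper, 78 mm (x) x 150 mm (y) x 24 mm, lying in the -x half of the tray; loose. Origin at the centre of its underside.
- squeeze_bottle: Squeeze bottle, 64 mm across, 216 mm tall, loose, standing behind the work to the left; origin at the centre of its foot.
- spice_jar: Spice jar, 40 mm across, 105 mm tall, loose, standing behind the work to the right; origin at the centre of its foot.
- deli_cup: Lidded cup, 74 mm across, 68 mm tall, loose, standing behind the slicer; origin at the centre of its foot.
Things that resemble listed ones, but are neither listed nor needed, are in the scene too. What is shaped like the plain_plate but pink is not meant.

How it is judged:
On the way:
1. the plain plate is drawn right out of the slicer's channels (distance between plain_plate and slicer_bed above 0.11 m), for 0.1 s.
At the end, for the whole second after the job is handed in: The julienne plate sits in the slicer's channels, lip at the upper end, within 3 mm of fully home and of the channels' middle and in line with the bed; the plain plate lies flat and right way up on the bare floor of the wash tray; both are let go and at rest (x of julienne_plate in the frame of slicer_bed between -0.004 and 0.003 m and y of julienne_plate in the frame of slicer_bed between -0.003 and 0.003 m and z of julienne_plate in the frame of slicer_bed between -0.003 and 0.005 m and x of julienne_plate_lip in the frame of slicer_bed between 0.045 and 0.053 m and angle between the x axis of julienne_plate and the x axis of slicer_bed, either way round below 0.04 rad and angle between the z axis of julienne_plate and the z axis of slicer_bed, either way round below 0.04 rad and linear speed of each of julienne_plate, plain_plate below 0.01 m/s and x of plain_plate in the frame of wash_tray between -0.04 and 0.12 m and y of plain_plate in the frame of wash_tray between -0.08 and 0.08 m and z of plain_plate in the frame of wash_tray below 0.007 m and angle between plain_plate's own z axis and vertical below 0.05 rad); the robot touches nothing.
It fails at once if the grater plate is moved more than 30 mm (distance of grater_plate from where it was at the start of the episode above 0.03 m).
It fails at once if the bench scraper is moved more than 30 mm (distance of bench_scraper from where it was at the start of the episode above 0.03 m).
It fails at once if the squeeze bottle, spice jar or cup is moved more than 30 mm or knocked over (distance of any of squeeze_bottle, spice_jar, deli_cup from where it was at the start of the episode above 0.03 m or angle between any of squeeze_bottle, spice_jar, deli_cup's own z axis and vertical above 0.4 rad).
It also fails if it takes over 64 s, if anything falls off the work surface, if the arm or the gripper's body presses on something with over 40 N, if the wrist force passes 120 N, or if a joint passes its speed limit or range.

ROBOT

A 7-joint arm with a two-finger parallel gripper is mounted at the origin on a cart in front of the work surface, level with it; the furniture and walls round the work are solid. World frame = base frame: x ahead of the robot, y to its left, z up, the work surface at z = 0. Lengths are in m, angles in rad, forces in N, time in s.
With the tool pointing down it reaches from about 0.4 to 0.925 m from the base axis. Payload 5.6 kg.
Tool frame: the origin (TCP) lies between the finger pads; the fingertips stand 8 mm ahead of it and the grasp point (between the pads) lies 11 mm behind it; y points along the fingers, x is the direction in which the jaws open and shut, and the axes are right-handed (so a half turn about y gives the same grasp; the last joint's range is limited). The gripper opens to 85 mm and grips with 20 to 120 N. Pads are 22 mm wide; open, the fingers measure 114 mm over their backs; the gripper's body (76 mm by 85 mm) begins 54 mm behind the grasp point. The pads swing forward as they close: fully open they stand 13 mm farther back than shut.
Start: joints at [1.077, 0.468, -0.012, 1.603, 0.006, 1.071, -0.056], TCP at [0.283, -0.585, 0.239] pointing down, gripper open.
Joint ranges: [-2.53, 2.53], [-0.31, 2.02], [-1.57, 1.55], [0.28, 2.44], [-1.29, 4.43], [0.15, 1.84], [-2.92, 2.92]. Speed limits (rad/s): [2.57, 2.57, 3.14, 3.14, 3.14, 3.14, 3.14].

INTERFACE

Orientations are given as [roll, pitch, yaw] about the fixed x, y, z axes, in that order (R = Rz(yaw) Ry(pitch) Rx(roll)).
In Python, from plant import get_obs, optics, workorder gives the robot as it stands. The module is installed in compiled form; this text tells all that it offers.
- The arm moves only by the tool move_arm, never from a script. Its arguments are lists of equal length, an entry for each row: "dr": the turn, a rotation vector about the tool's x, y, z in degrees, a list of three; "travel": the shift along the tool's x, y, z in mm, a list of three; "jaw": the opening in per cent of the stroke, from 0 (shut) to 100 (fully open). In form: {"dr": [[ax, ay, az], ...], "travel": [[x, y, z], ...], "jaw": [jaw, ...]}. A call has 1 to 12 rows; each row is the pose to reach, as a shift and turn from the pose commanded when the call began, along the tool's axes at that moment; what a row does not reach only later rows make up. A row lasts 1/12 s, in which the tool goes at most 41.7 mm and 7.16 degrees, less where a joint would pass 70% of its speed; a pose out of reach is approached as far as the arm can. A call with a gripper value outside its range is refused whole. The fingers move at their own pace and stop on an object; "force" is the grip in N (left out, the last holds). Time passes only in rows, so rows that repeat a pose let the fingers close. It gives the time, the measured TCP pose, the force and the opening at its end, in the units of the state.
- get_obs(): the state, without advancing time (a new reading comes with each control period).
- optics.grab_frame(name): name is "scene" or "top"; returns the picture (420x560x3 uint8, blue, green, red); there is no depth.
- optics.calibration(name): a dict with "fovy" (degrees; the focal length in pixels is half the picture's height over the tangent of half this angle, whatever the lens; pixels are square), "cx", "cy" (the principal point, pixels), "world_from_camera" (4x4, takes a point from camera to world coordinates). Camera axes: x right, y down, z forward; pixel columns grow to the right and rows downward; lengths in m; the calibration is good to about 2 mm. A picture is of the moment at which its call begins. calibration takes no time and is no camera call.
- workorder.job_done(): hands the job in, once; it reports no verdict.
The state is a dict: "t": time; "qpos": joint angles; "joint_vel": joint speeds; "effort": joint torques, N m; "position": TCP position; "ee_rot": TCP orientation; "contact_force": force on the tool from outside, world axes, zero at the start; "wrist_torque": the same for the moment, N m; "opening": finger opening in m.
Only numpy, scipy, OpenCV 4.12 (cv2) and the standard library are available. Lean on these libraries where they do the work, as an engineer would, in place of code of your own. Each camera call takes 0.05 s, during which the arm holds its last target. There are 200 camera calls.

## Working session

There is one attempt and no reset: what is moved stays moved. The work goes in short steps, Python scripts to look and compute and a tool call to move; the robot and the scene stay as the last step left them, time stands still between calls to the robot, and variables do not carry over. Pictures are saved under pics/ and viewed, about 8 in all and at most 12, crops included, and the job is handed in when it is done.

Besides the shell and the picture viewer there is one more tool, called after ">>>" as name(argument=value, ...) on one line, values as JSON. move_arm: Moves the arm, as the interface text tells. Its arguments: {"type":"object","properties":{"dr":{"type":"array","items":{"type":"array","items":{"type":"number"}}},"travel":{"type":"array","items":{"type":"array","items":{"type":"number"}}},"jaw":{"type":"array","items":{"type":"number"}},"force":{"type":"number"}},"required":["dr","travel","jaw"]}

```bash
mkdir -p pics; python3 - <<'E'
from plant import get_obs, optics
import cv2,numpy as np
np.set_printoptions(precision=4,suppress=True)
for n in("scene","top"):
    im=optics.grab_frame(n);cv2.imwrite(f"pics/{n}0.png",im);c=optics.calibration(n);print(n,c)
o=get_obs();print(o)
a=cv2.imread("pics/top0.png");cv2.imwrite("pics/top0b.png",cv2.resize(a,(800,600),interpolation=cv2.INTER_CUBIC))
a=cv2.imread("pics/scene0.png");cv2.imwrite("pics/scene0b.png",cv2.resize(a,(800,600),interpolation=cv2.INTER_CUBIC))
E
```

```text
scene {'fovy': 48.748931116092464, 'cx': 274.9557508426679, 'cy': 210.02145846963393, 'world_from_camera': array([[-0.889 , -0.3633,  0.2786,  0.2766],
       [-0.4577,  0.6886, -0.5624,  0.6714],
       [ 0.0125, -0.6275, -0.7785,  1.0012],
       [ 0.    ,  0.    ,  0.    ,  1.    ]])}
top {'fovy': 57.81945023065663, 'cx': 282.91797483161514, 'cy': 202.70237991866276, 'world_from_camera': array([[ 0.0293, -0.9961,  0.0835,  0.5118],
       [-0.9995, -0.0299, -0.0054,  0.0272],
       [ 0.0079, -0.0833, -0.9965,  1.2287],
       [ 0.    ,  0.    ,  0.    ,  1.    ]])}
{'t': 0.1, 'qpos': array([ 1.077 ,  0.4683, -0.0116,  1.6035,  0.006 ,  1.0714, -0.0564]), 'joint_vel': array([-0.0004, -0.0023,  0.0008, -0.0024,  0.0016, -0.0024, -0.0007]), 'effort': array([  0.0002, -53.3528,   0.0213, -25.197 ,   0.0115,   0.0043,
         0.    ]), 'position': array([ 0.2829, -0.5847,  0.2384]), 'ee_rot': array([-1.5709,  0.0016, -1.1202]), 'contact_force': array([ 0.038 , -0.5224,  0.0423]), 'wrist_torque': array([0.0243, 0.0025, 0.0543]), 'opening': 0.08510005672594236}
```

View pics/top0b.png

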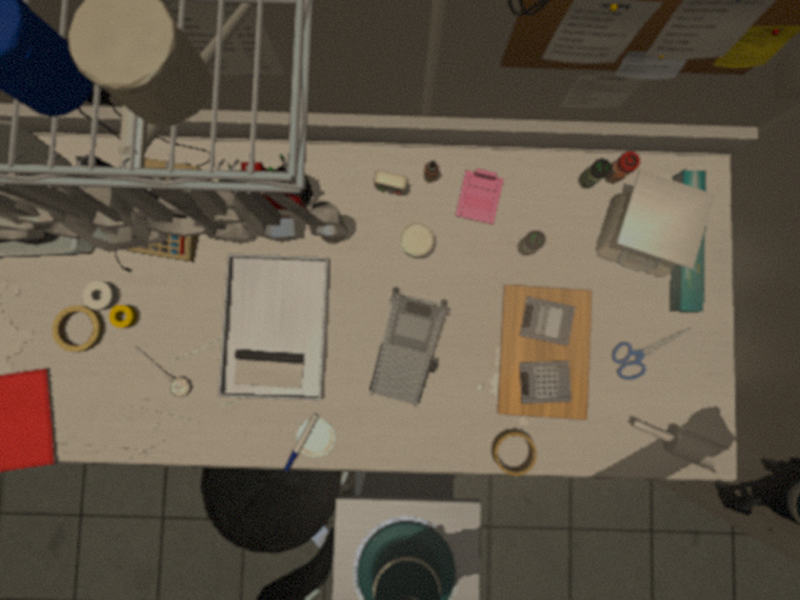

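View pics/scene0b.png

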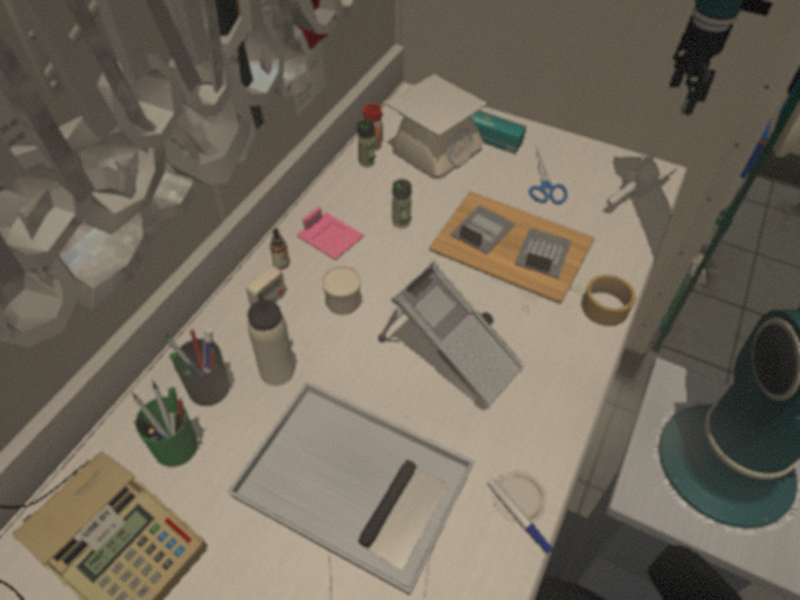

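The candidates are the board plates at (547,322) and (545,382) in the enlarged top view. There is also the plate in the slicer at (415,320) and a pink one at (480,195). The grid-holed one at (545,382) looks like the grater. The upper one has a window, so it should be the julienne plate; I'll check it close up.

```bash
python3 - <<'E'
import cv2,numpy as np
t=cv2.imread("pics/top0.png");s=cv2.imread("pics/scene0.png")
def crop(im,x,y,w,h): return cv2.resize(im[y:y+h,x:x+w],(400,300),interpolation=cv2.INTER_CUBIC)
m=np.vstack([np.hstack([crop(t,336,196,96,72),crop(t,336,224,96,72)]),np.hstack([crop(t,246,196,116,87),crop(s,300,130,120,90)])])
cv2.imwrite("pics/c1.png",m)
E
```

```text
(no output)
```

View pics/c1.png

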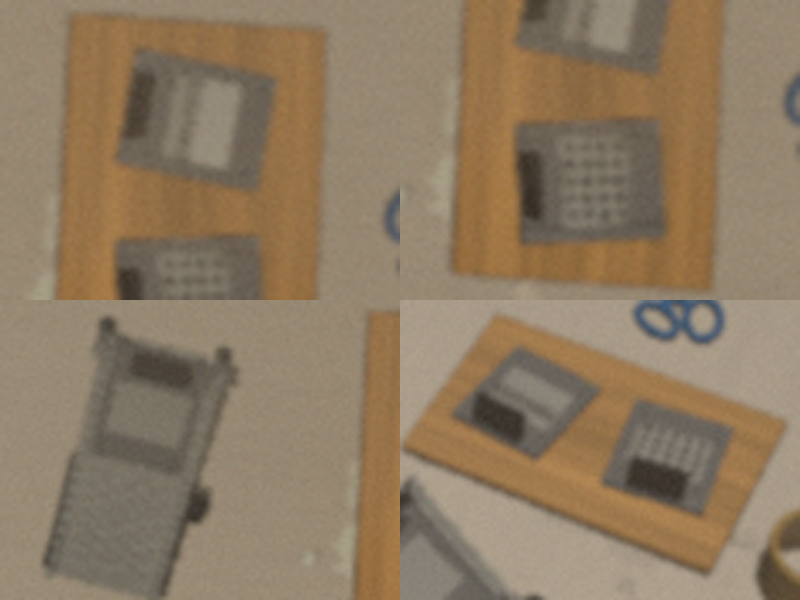

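The upper board plate has a window and a tooth row, so it is the julienne plate. The lower one is the grater. Next I'll crop the scene view for measuring.

```bash
python3 - <<'E'
import cv2,numpy as np
t=cv2.imread("pics/top0.png");s=cv2.imread("pics/scene0.png")
def crop(im,x,y,w,h,W=400,H=300): return cv2.resize(im[y:y+h,x:x+w],(W,H),interpolation=cv2.INTER_CUBIC)
m=np.hstack([crop(s,260,175,110,165,400,600),crop(t,250,192,74,111,400,600)])
cv2.imwrite("pics/c2.png",m)
E
```

```text
(no output)
```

View pics/c2.png

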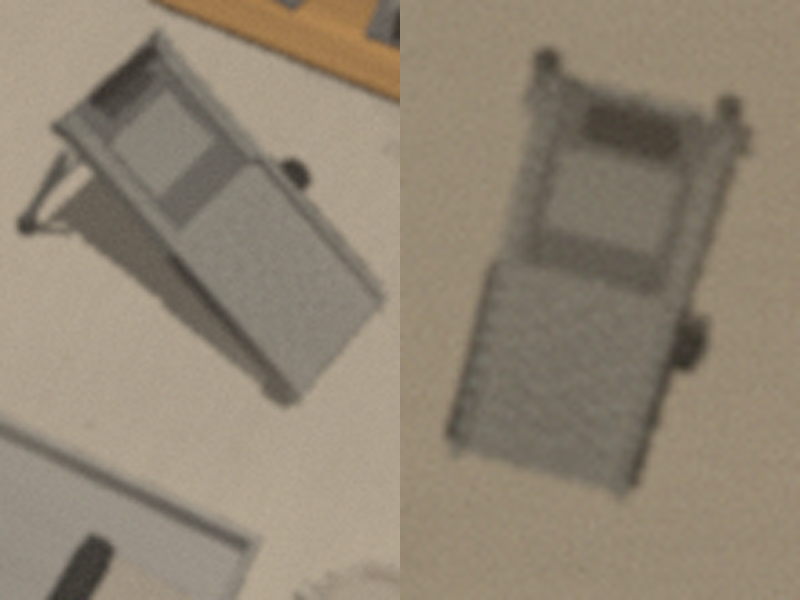

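```bash
cat > h.py <<'E'
import numpy as np, cv2
from plant import optics
from scipy.spatial.transform import Rotation as R
from scipy.optimize import least_squares
C={n:optics.calibration(n) for n in("scene","top")}
def proj(n,P):
    c=C[n];T=np.linalg.inv(c["world_from_camera"]);P=np.atleast_2d(P)@T[:3,:3].T+T[:3,3]
    f=210/np.tan(np.radians(c["fovy"]/2));return np.c_[c["cx"]+f*P[:,0]/P[:,2],c["cy"]+f*P[:,1]/P[:,2]]
def pose(x,y,z,yaw,slope=0): # slope up along local x
    return R.from_euler("ZY",[yaw,-slope]),np.array([x,y,z])
def tf(p,L): return p[0].apply(L)+p[1]
np.set_printoptions(precision=4,suppress=True)
E
python3 - <<'E'
from h import *
def flat(L,pt,ps,z,x0):
    L=np.array(L,float)
    f=lambda p:np.r_[(proj("top",tf(pose(p[0],p[1],z,p[2]),L))-pt).ravel(),(proj("scene",tf(pose(p[0],p[1],z,p[2]),L))-ps).ravel()]
    s=least_squares(f,x0);print(s.x,"rms",np.sqrt((s.fun**2).mean()),s.fun.round(1));return s.x
tc=lambda a,s,o:np.array(a,float)/s+np.array(o)
h=.055;k=.045
print("jul");flat([[h,-k,.006],[-h,-k,.006],[-h,k,.006],[h,k,.006]],tc([(135,48),(275,75),(258,190),(117,162)],4.1667,(336,196)),tc([(55,112),(120,45),(198,85),(138,157)],3.333,(300,130)),.012,[.6,-.2,1.5])
print("tray");flat([[.155,.11,.024],[.155,-.11,.024],[-.155,-.11,.024],[-.155,.11,.024]],tc([(230,257),(328,257),(323,397),(222,397)],1.4286,(0,0)),tc([(235,492),(310,385),(470,462),(410,590)],1.4286,(0,0)),0,[.6,.3,0])
box=np.array([[x,y,z] for x in(.044,.054) for y in(-.025,.025) for z in(.006,.038)])
def cen(P):
    m=cv2.moments(cv2.convexHull(P.astype(np.float32)));return np.array([m["m10"],m["m01"]])/m["m00"]
ql=tc([(190,97),(282,112),(278,160),(185,142)],5.405,(250,192));qs=tc([(92,100),(150,47),(158,68),(107,118)],3.636,(260,175))
def f(p):
    b=pose(p[0],p[1],.105,p[2],np.pi/6)
    r=[(proj("top",tf(b,box))-0).copy()]
    out=[cen(proj("top",tf(b,box)))-cen(ql),cen(proj("scene",tf(b,box)))-cen(qs)]
    u=tf(b,np.array([[-.0555,0,.003],[p[3],0,p[4]]]))
    out+=[proj("top",u[:1])[0]-tc((191,278),5.405,(250,192)),proj("scene",u[:1])[0]-tc((219,197),3.636,(260,175))]
    out+=[proj("top",u[1:])[0]-tc((141,464),5.405,(250,192)),proj("scene",u[1:])[0]-tc((338,349),3.636,(260,175))]
    e=proj("top",tf(b,np.array([[.044,.025,.038],[.044,-.025,.038],[.054,.025,.006],[.054,-.025,.006]])))
    out+=[e[1]-e[0]-(ql[2]-ql[3]),e[3]-e[2]-(ql[1]-ql[0])]
    return np.concatenate(out)
s=least_squares(f,[.55,0,-.2,-.2,0],loss="soft_l1");print("bed",s.x,s.fun.round(1))
b=pose(*s.x[:2],.105,s.x[2],np.pi/6);print("lip",tf(b,[.049,0,.026]))
# wires
for n in("top","scene"):
    im=cv2.imread(f"pics/{n}0.png");K=5;x0,y0,w,hh=((246,190,90,115) if n=="top" else (260,175,90,115));im=cv2.resize(im[y0:y0+hh,x0:x0+w],None,fx=K,fy=K,interpolation=cv2.INTER_CUBIC)
    for poly in ([[.055,.045,.006],[.055,-.045,.006],[-.055,-.045,.006],[-.055,.045,.006]],[[.054,.025,.006],[.054,-.025,.006],[.054,-.025,.038],[.054,.025,.038]],[[.044,.025,.006],[.044,-.025,.006],[.044,-.025,.038],[.044,.025,.038]]):
        cv2.polylines(im,[((proj(n,tf(b,np.array(poly)))-[x0,y0]+.5)*K).astype(int)],True,(0,0,255),1)
    cv2.imwrite(f"pics/w_{n}.png",im)
cv2.imwrite("pics/w.png",cv2.resize(np.hstack([cv2.imread("pics/w_top.png"),cv2.imread("pics/w_scene.png")]),(800,511)))
# bottle/cup foot from scene
def ray(n,uv,z):
    c=C[n];T=c["world_from_camera"];fl=210/np.tan(np.radians(c["fovy"]/2))
    d=T[:3,:3]@np.array([(uv[0]-c["cx"])/fl,(uv[1]-c["cy"])/fl,1]);return T[:3,3]+d*(z-T[2,3])/d[2]
print("bottle",ray("scene",np.array([276,365])/1.4286,0.0),"cup top",ray("scene",np.array([342,280])/1.4286,.068),ray("top",np.array([417,240])/1.4286,.068))
E
```

```text
jul
[ 0.5512 -0.3004  1.4117] rms 0.6408228525774664 [ 0.1  0.5  0.3  0.5 -0.1  0.7 -0.4  0.9 -1.3 -0.3 -1.3 -0.5  0.7 -0.2
 -0.2 -0.4]
tray
[ 0.5194  0.3053 -0.0026] rms 1.6877312758045813 [-1.2 -0.3 -0.7  2.  -1.6  2.4 -1.4  0.2 -3.  -1.2 -2.  -2.2  2.2 -1.6
  1.2 -0.8]
bed [ 0.5315 -0.0003 -0.2024 -0.1926 -0.0079] [-0.9  1.4 -0.9 -2.6  0.1  0.8 -1.7  0.   0.9  0.6 -0.3 -0.3  0.1  0.8
 -0.1  1.2]
lip [ 0.5603 -0.0063  0.152 ]
bottle [0.7518 0.1791 0.    ] cup top [ 0.7157 -0.0012  0.068 ] [ 0.7173 -0.0036  0.068 ]
```

View pics/w.png

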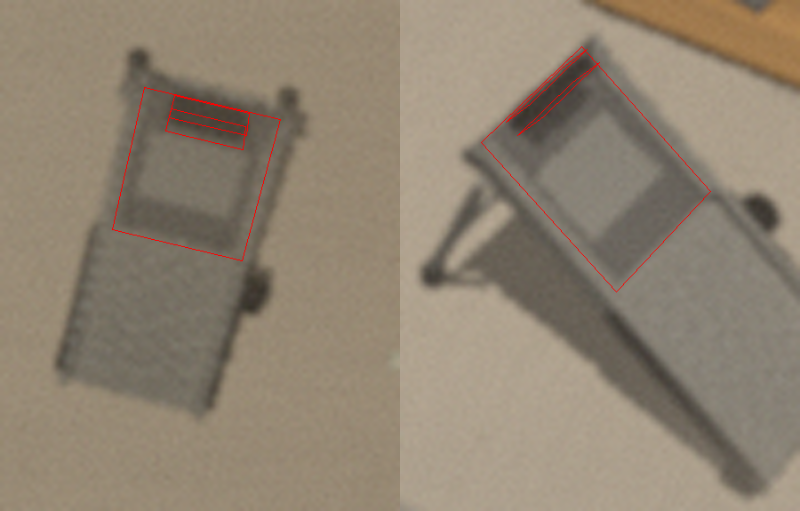

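The overlay matches the slicer and its lip in both views to about 2–3 mm, with the top-view lip at about (210,120). That's good enough to pinch it with a half-open jaw.

```bash
cat >> h.py <<'E'
from plant import get_obs
BED=pose(.5315,-.0003,.105,-.2024,np.pi/6)
D=R.from_euler("x",-90,degrees=True) # tool x=local x, y=-local z
def go(P,Rt=None,o=None):
    o=o or get_obs();R0=R.from_euler("xyz",o["ee_rot"]);Rt=Rt or R0
    print("travel",(1000*R0.inv().apply(np.array(P)-o["position"])).round(1),"dr",np.degrees((R0.inv()*Rt).as_rotvec()).round(1))
def st(F=BED):
    o=get_obs();R0=R.from_euler("xyz",o["ee_rot"]);print("t",o["t"],"tcp",o["position"],"local mm",(1000*F[0].inv().apply(o["position"]-F[1])).round(1),"roterr deg",np.degrees((F[0].inv()*R0*D.inv()).as_rotvec()).round(1),"open",round(o["opening"]*1000,1),"F",o["contact_force"].round(1),"Fl",F[0].inv().apply(o["contact_force"]).round(1),"M",o["wrist_torque"].round(2),"q",o["qpos"].round(2))
E
python3 - <<'E'
from h import *
go(tf(BED,[.049,0,.117]),BED[0]*D);st()
E
```

```text
travel [-427.5    8.2  465.5] dr [ 13.7 -51.4 -27.9]
t 0.1 tcp [ 0.2829 -0.5847  0.2384] local mm [ -42.5 -622.4  178.6] roterr deg [-13.7  27.9 -51.4] open 85.1 F [ 0.  -0.5  0. ] Fl [ 0.1 -0.5 -0. ] M [0.02 0.   0.05] q [ 1.08  0.47 -0.01  1.6   0.01  1.07 -0.06]
```

>>> move_arm(dr=[[7, -26, -14], [7, -26, -14], [7, -26, -14], [7, -26, -14], [13.7, -51.4, -27.9], [13.7, -51.4, -27.9], [13.7, -51.4, -27.9], [13.7, -51.4, -27.9], [13.7, -51.4, -27.9], [13.7, -51.4, -27.9], [13.7, -51.4, -27.9], [13.7, -51.4, -27.9]], travel=[[-427, 0, 465], [-427, 0, 465], [-427, 0, 465], [-427, 0, 465], [-427, 0, 465], [-427, 0, 465], [-427, 0, 465], [-427, 0, 465], [-427, 0, 465], [-427, 0, 465], [-427, 0, 465], [-427, 0, 465]], jaw=[45, 45, 45, 45, 45, 45, 45, 45, 45, 45, 45, 45], force=30)

```text
t: 1.1
position: [0.4547, -0.1509, 0.2387]
ee_rot: [-1.574, -0.521, -0.199]
contact_force: [0.6, -0.8, -0.6]
opening: 0.0387
```

```bash
python3 - <<'E'
from h import *
go(tf(BED,[.049,0,.117]),BED[0]*D);st()
E
```

```text
travel [ 21.6  20.9 163. ] dr [ 0.1  0.1 -0.1]
t 1.1 tcp [ 0.4547 -0.1509  0.2387] local mm [  27.9 -163.   138.2] roterr deg [-0.1  0.1  0.1] open 38.7 F [ 0.6 -0.8 -0.6] Fl [ 0.3 -0.7 -0.9] M [ 0.1   0.53 -0.03] q [ 0.91 -0.   -0.62  2.32 -0.14  0.3   0.21]
```

>>> move_arm(dr=[[0, 0, 0], [0, 0, 0], [0, 0, 0], [0, 0, 0], [0, 0, 0], [0, 0, 0], [0, 0, 0]], travel=[[21, 21, 163], [21, 21, 163], [21, 21, 163], [21, 21, 163], [21, 21, 163], [21, 21, 163], [21, 21, 163]], jaw=[45, 45, 45, 45, 45, 45, 45])

```text
t: 1.68
position: [0.516, 0.003, 0.2306]
ee_rot: [-1.573, -0.522, -0.2]
contact_force: [0.4, -0.0, 0.7]
opening: 0.0386
```

```bash
python3 - <<'E'
from h import *
st()
t=optics.grab_frame("top");s=optics.grab_frame("scene")
def crop(im,x,y,w,h,W=400,H=500): return cv2.resize(im[y:y+h,x:x+w],(W,H),interpolation=cv2.INTER_CUBIC)
cv2.imwrite("pics/c3.png",np.hstack([crop(t,240,180,96,120),crop(s,250,120,128,160)]))
E
```

```text
t 1.6833 tcp [0.516  0.003  0.2306] local mm [ 49.1   0.1 116.7] roterr deg [-0.   0.1  0.1] open 38.6 F [ 0.4 -0.   0.7] Fl [0.7 0.1 0.4] M [0.06 0.57 0.06] q [ 0.5   0.11 -0.7   2.25  0.73  0.4  -1.  ]
```

View pics/c3.png

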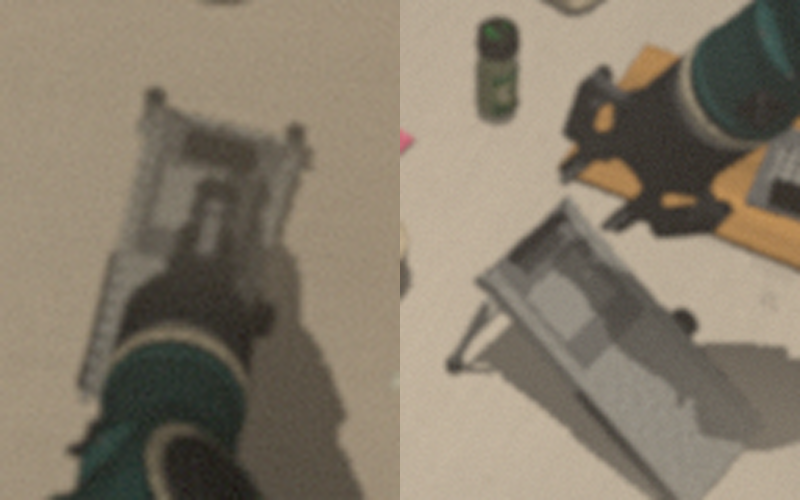

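The gripper lines up with the lip. In the top view the fingers at (208,185) point at the lip at (222,148). Going down.

>>> move_arm(dr=[[0, 0, 0], [0, 0, 0], [0, 0, 0], [0, 0, 0], [0, 0, 0], [0, 0, 0], [0, 0, 0]], travel=[[0, 30, 0], [0, 55, 0], [0, 75, 0], [0, 88, 0], [0, 95, 0], [0, 100, 0], [0, 100, 0]], jaw=[45, 45, 45, 45, 45, 45, 45])

```text
t: 2.37
position: [0.5634, -0.0105, 0.1423]
ee_rot: [-1.574, -0.518, -0.202]
contact_force: [-0.0, -0.2, -0.7]
opening: 0.0385
```

```bash
python3 - <<'E'
from h import *
st()
E
```

```text
t 2.3667 tcp [ 0.5634 -0.0105  0.1423] local mm [47.5 -3.6 15.7] roterr deg [-0.2  0.3  0. ] open 38.5 F [-0.  -0.2 -0.7] Fl [-0.4 -0.2 -0.6] M [0.1  0.53 0.01] q [ 0.28  0.35 -0.47  2.23  1.32  0.33 -1.55]
```

>>> move_arm(dr=[[0, 0, 0], [0, 0, 0], [0, 0, 0]], travel=[[0, 0, 0], [0, 0, 0], [0, 0, 0]], jaw=[45, 45, 45])

```text
t: 2.62
position: [0.5641, -0.0097, 0.1443]
ee_rot: [-1.573, -0.522, -0.201]
contact_force: [0.2, 0.8, 1.5]
opening: 0.0383
```

```bash
python3 - <<'E'
from h import *
st()
E
```

```text
t 2.6167 tcp [ 0.5641 -0.0097  0.1443] local mm [48.9 -2.7 17.1] roterr deg [-0.1  0.1  0. ] open 38.3 F [0.2 0.8 1.5] Fl [0.8 0.8 1.3] M [ 0.11  0.49 -0.07] q [ 0.28  0.35 -0.47  2.23  1.32  0.33 -1.55]
```

>>> move_arm(dr=[[0, 0, 0], [0, 0, 0], [0, 0, 0], [0, 0, 0], [0, 0, 0], [0, 0, 0], [0, 0, 0], [0, 0, 0]], travel=[[0, 0, 2.7], [0, 0, 2.7], [0, 0, 2.7], [0, 0, 2.7], [0, 0, 2.7], [0, 0, 2.7], [0, 0, 2.7], [0, 0, 2.7]], jaw=[45, 45, 20, 0, 0, 0, 0, 0], force=50)

```text
t: 3.28
position: [0.5663, -0.0071, 0.1452]
ee_rot: [-1.573, -0.524, -0.202]
contact_force: [4.8, -2.2, 5.2]
opening: 0.0092
```

```bash
python3 - <<'E'
from h import *
st()
E
```

```text
t 3.2833 tcp [ 0.5663 -0.0071  0.1452] local mm [50.8  0.4 17.1] roterr deg [-0.1 -0.   0. ] open 9.2 F [ 4.8 -2.2  5.2] Fl [ 7.1 -1.1  1.9] M [-0.11 -0.89 -0.26] q [ 0.28  0.35 -0.47  2.23  1.32  0.33 -1.55]
```

>>> move_arm(dr=[[0, 0, 0], [0, 0, 0], [0, 0, 0], [0, 0, 0], [0, 0, 0], [0, 0, 0]], travel=[[8, 0, 0], [18, 0, 0], [28, 0, 0], [38, 0, 0], [48, 0, 0], [50, 0, 0]], jaw=[0, 0, 0, 0, 0, 0])

```text
t: 3.78
position: [0.6063, -0.0149, 0.1681]
ee_rot: [-1.573, -0.519, -0.201]
contact_force: [-5.9, 0.5, 4.2]
opening: 0.0092
```

```bash
python3 - <<'E'
from h import *
st()
E
```

```text
t 3.7833 tcp [ 0.6063 -0.0149  0.1681] local mm [97.6  0.8 16.5] roterr deg [-0.1  0.3  0.1] open 9.2 F [-5.9  0.5  4.2] Fl [-2.9 -0.7  6.6] M [0.35 1.55 0.04] q [ 0.36  0.38 -0.54  2.12  1.11  0.38 -1.29]
```

>>> move_arm(dr=[[0, 0, 0], [0, 0, 0], [0, 0, 0], [0, 0, 0], [0, 0, 0], [0, 0, 0], [0, 0, 0], [0, 0, 0], [0, 0, 0], [0, 0, 0]], travel=[[15, 0, 0], [30, 0, 0], [45, 0, 0], [60, 0, 0], [75, 0, 0], [85, 0, 0], [85, -15, 0], [85, -40, 0], [85, -80, 0], [85, -80, 0]], jaw=[0, 0, 0, 0, 0, 0, 0, 0, 0, 0])

```text
t: 4.62
position: [0.6401, -0.0196, 0.2851]
ee_rot: [-1.573, -0.527, -0.198]
contact_force: [0.4, 0.7, -0.3]
opening: 0.0091
```

```bash
python3 - <<'E'
from h import *
st()
TR=pose(.5194,.3053,0,-.0026)
# plate at tray (x=.055,y=0), lip +x: TCP local: (.049, 0, 17mm above plate bottom)
for z in(.15,.0):
    P=pose(*tf(TR,[.055,0,0])[:2],0,-.0026);go(tf(P,[.049,0,.003+.017+z]),P[0]*D);print(tf(P,[.049,0,.02+z]))
E
```

```text
t 4.6167 tcp [ 0.6401 -0.0196  0.2851] local mm [185.5   2.9 100.8] roterr deg [-0.  -0.2  0.2] open 9.1 F [ 0.4  0.7 -0.3] Fl [ 0.1  0.7 -0.4] M [0.22 0.54 0.01] q [ 0.58  0.29 -0.78  1.94  0.71  0.58 -0.85]
travel [-127.3   58.4  315.1] dr [  3.1 -11.   30.1]
[0.6234 0.305  0.17  ]
travel [-202.7  188.1  315.4] dr [  3.1 -11.   30.1]
[0.6234 0.305  0.02  ]
```

>>> move_arm(dr=[[0, -2, 5], [1, -4, 10], [2, -6, 16], [2.5, -8, 22], [3, -10, 27], [3.1, -11, 30.1], [3.1, -11, 30.1], [3.1, -11, 30.1], [3.1, -11, 30.1], [3.1, -11, 30.1], [3.1, -11, 30.1], [3.1, -11, 30.1]], travel=[[-15, 5, 30], [-27, 12, 65], [-40, 18, 100], [-54, 25, 135], [-68, 31, 170], [-83, 38, 205], [-97, 45, 240], [-109, 50, 270], [-119, 55, 295], [-124, 57, 308], [-127, 58, 315], [-127, 58, 315]], jaw=[0, 0, 0, 0, 0, 0, 0, 0, 0, 0, 0, 0])

```text
t: 5.62
position: [0.623, 0.3038, 0.1652]
ee_rot: [-1.57, 0.008, -0.003]
contact_force: [-0.4, -0.3, -1.9]
opening: 0.0092
```

```bash
python3 - <<'E'
from h import *
TR=pose(.5194,.3053,0,-.0026);st(TR)
P=pose(*tf(TR,[.055,0,0])[:2],0,-.0026)
go(tf(P,[.049,0,.003+.017+.003]),P[0]*D)
E
```

```text
t 5.6167 tcp [0.623  0.3038 0.1652] local mm [103.6  -1.3 165.2] roterr deg [ 0.1  0.4 -0. ] open 9.2 F [-0.4 -0.3 -1.9] Fl [-0.4 -0.3 -1.9] M [ 0.06 -0.07  0.02] q [ 0.01  0.78 -0.82  1.5   0.6   1.13 -0.92]
travel [  1.5 142.2   1.1] dr [-0.1 -0.  -0.4]
```

>>> move_arm(dr=[[0, 0, 0], [0, 0, 0], [0, 0, 0], [0, 0, 0], [0, 0, 0], [0, 0, 0], [0, 0, 0], [0, 0, 0], [0, 0, 0], [0, 0, 0], [0, 0, 0], [0, 0, 0]], travel=[[1, 25, 1], [1, 50, 1], [1, 75, 1], [1, 95, 1], [1, 110, 1], [1, 120, 1], [1, 128, 1], [1, 134, 1], [1, 138, 1], [1, 141, 1], [1, 142, 1], [1, 142, 1]], jaw=[0, 0, 0, 0, 0, 0, 0, 0, 0, 0, 0, 0])

```text
t: 6.62
position: [0.6243, 0.3042, 0.0245]
ee_rot: [-1.569, 0.006, -0.005]
contact_force: [0.3, 0.4, -1.3]
opening: 0.0092
```

```bash
python3 - <<'E'
from h import *
TR=pose(.5194,.3053,0,-.0026);st(TR)
t=optics.grab_frame("top");s=optics.grab_frame("scene")
def crop(im,x,y,w,h,W=400,H=400): return cv2.resize(im[y:y+h,x:x+w],(W,H),interpolation=cv2.INTER_CUBIC)
cv2.imwrite("pics/c4.png",np.hstack([crop(t,145,165,120,120),crop(s,160,240,180,180)]))
E
```

```text
t 6.6167 tcp [0.6243 0.3042 0.0245] local mm [104.9  -0.8  24.5] roterr deg [ 0.1  0.3 -0.1] open 9.2 F [ 0.3  0.4 -1.3] Fl [ 0.3  0.4 -1.3] M [-0.   -0.09 -0.09] q [-0.04  0.94 -0.72  1.56  0.71  0.93 -1.  ]
```

View pics/c4.png

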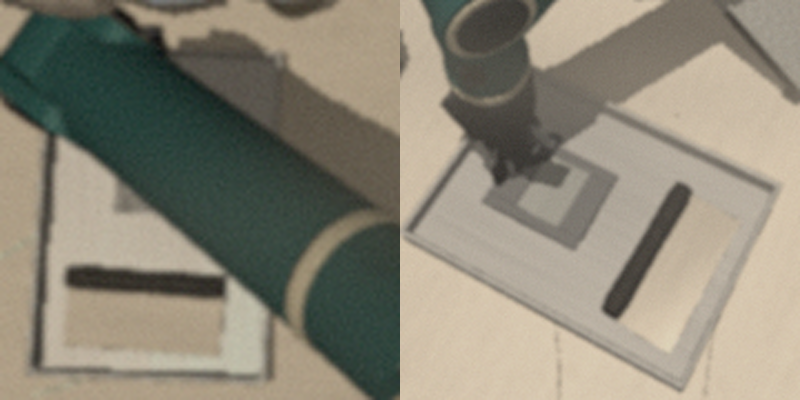

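The plate hangs level over the bare half, at about (550,195) in the scene crop, clear of the walls and the scraper. Lowering it until contact, then letting go.

>>> move_arm(dr=[[0, 0, 0], [0, 0, 0], [0, 0, 0], [0, 0, 0]], travel=[[0, 2, 0], [0, 4, 0], [0, 5, 0], [0, 5, 0]], jaw=[0, 0, 0, 0])

```text
t: 7.05
position: [0.6246, 0.3042, 0.0209]
ee_rot: [-1.57, 0.005, -0.005]
contact_force: [-2.2, -2.9, 7.1]
opening: 0.009
```

```bash
python3 - <<'E'
from h import *
TR=pose(.5194,.3053,0,-.0026);st(TR)
E
```

```text
t 7.05 tcp [0.6246 0.3042 0.0209] local mm [105.2  -0.8  20.9] roterr deg [ 0.1  0.3 -0.2] open 9.0 F [-2.2 -2.9  7.1] Fl [-2.2 -2.9  7.1] M [-0.3   0.48  0.02] q [-0.04  0.94 -0.71  1.56  0.72  0.93 -1.  ]
```

>>> move_arm(dr=[[0, 0, 0], [0, 0, 0], [0, 0, 0], [0, 0, 0], [0, 0, 0], [0, 0, 0], [0, 0, 0], [0, 0, 0], [0, 0, 0], [0, 0, 0], [0, 0, 0], [0, 0, 0]], travel=[[0, 0, 0], [0, 0, 0], [0, 0, 0], [0, 0, 0], [0, -5, 0], [0, -20, 0], [0, -50, 0], [0, -90, 0], [0, -130, 0], [0, -170, 0], [0, -200, 0], [0, -200, 0]], jaw=[35, 35, 35, 35, 35, 35, 35, 35, 35, 35, 35, 45])

```text
t: 8.05
position: [0.6278, 0.3066, 0.229]
ee_rot: [-1.563, -0.005, -0.005]
contact_force: [0.7, 0.5, 1.2]
opening: 0.0378
```

```bash
python3 - <<'E'
from h import *
J=pose(.5512,-.3004,.012,1.4117)
st(J)
go(tf(J,[.049,0,.2]),J[0]*D);print(tf(J,[.049,0,.2]))
E
```

```text
t 8.05 tcp [0.6278 0.3066 0.229 ] local mm [611.5  20.5 217. ] roterr deg [  0.2  -0.6 -81.2] open 37.8 F [0.7 0.5 1.2] Fl [ 0.6 -0.6  1.2] M [ 0.05 -0.04 -0.01] q [ 0.03  0.72 -0.85  1.45  0.56  1.22 -0.89]
travel [ -66.1   12.1 -559.1] dr [ -0.2 -81.2   0.6]
[ 0.559 -0.252  0.212]
```

>>> move_arm(dr=[[0, -5, 0], [0, -11, 0], [0, -17, 0], [0, -23, 0], [0, -29, 0], [0, -35, 0], [0, -41, 0], [0, -47, 0], [0, -53, 0], [0, -59, 0], [0, -65, 0], [0, -70, 0]], travel=[[-5, 0, -35], [-10, 0, -75], [-15, 0, -115], [-20, 0, -155], [-25, 0, -195], [-30, 0, -235], [-35, 0, -275], [-40, 0, -315], [-45, 0, -355], [-50, 0, -395], [-55, 0, -430], [-60, 0, -460]], jaw=[45, 45, 45, 45, 45, 45, 45, 45, 45, 45, 45, 45])

```text
t: 9.05
position: [0.5624, -0.1594, 0.2197]
ee_rot: [-1.566, 0.002, 1.219]
contact_force: [0.8, 0.2, 0.2]
opening: 0.0386
```

```bash
python3 - <<'E'
from h import *
J=pose(.5512,-.3004,.012,1.4117)
st(J)
go(tf(J,[.049,0,.12]),J[0]*D)
E
```

```text
t 9.05 tcp [ 0.5624 -0.1594  0.2197] local mm [141.   11.3 207.7] roterr deg [  0.3   0.1 -11. ] open 38.6 F [0.8 0.2 0.2] Fl [ 0.3 -0.8  0.2] M [ 0.04 -0.05 -0.02] q [ 1.04  0.72 -1.2   1.73  0.72  1.21  0.86]
travel [-88.   87.8 -29.1] dr [ -0.3 -11.   -0.1]
```

>>> move_arm(dr=[[0, -5, 0], [0, -11, 0], [0, -11, 0], [0, -11, 0], [0, -11, 0], [0, -11, 0]], travel=[[-30, 20, -10], [-60, 45, -20], [-80, 70, -27], [-88, 85, -29], [-88, 88, -29], [-88, 88, -29]], jaw=[45, 45, 45, 45, 45, 45])

```text
t: 9.55
position: [0.559, -0.247, 0.1309]
ee_rot: [-1.564, -0.002, 1.409]
contact_force: [0.5, -0.3, 1.1]
opening: 0.0383
```

```bash
python3 - <<'E'
from h import *
J=pose(.5512,-.3004,.012,1.4117)
st(J);go(tf(J,[.049,0,.018]),J[0]*D)
t=optics.grab_frame("top");s=optics.grab_frame("scene")
def crop(im,x,y,w,h,n):
    out=cv2.resize(im[y:y+h,x:x+w],(400,400),interpolation=cv2.INTER_CUBIC)
    B=[[.055,.045,.006],[.055,-.045,.006],[-.055,-.045,.006],[-.055,.045,.006]]
    cv2.polylines(out,[((proj(n,tf(J,np.array(B)))-[x,y]+.5)*400/w).astype(int)],True,(0,0,255),1);return out
cv2.imwrite("pics/c5.png",np.hstack([crop(t,340,190,80,80,"top"),crop(s,290,130,110,110,"scene")]))
E
```

```text
t 9.55 tcp [ 0.559  -0.247   0.1309] local mm [ 54.    0.8 118.9] roterr deg [ 0.4 -0.1 -0.1] open 38.3 F [ 0.5 -0.3  1.1] Fl [-0.2 -0.6  1.1] M [ 0.05 -0.    0.03] q [ 1.11  0.88 -1.13  1.73  0.87  1.14  1.11]
travel [ -5.1 100.8  -1.5] dr [-0.4 -0.1  0.1]
```

View pics/c5.png

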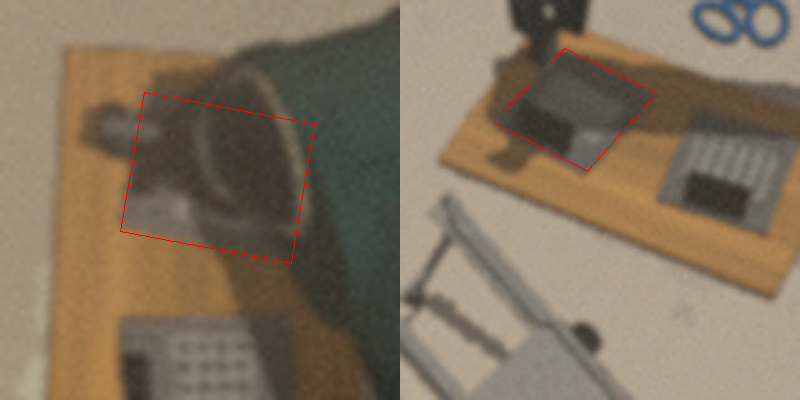

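The outline sits on the julienne plate in both views, and its lip is under the fingers. The teeth are close inboard of the lip, so I'll narrow the jaw and go down.

>>> move_arm(dr=[[-0.4, 0, 0], [-0.4, 0, 0], [-0.4, 0, 0], [-0.4, 0, 0], [-0.4, 0, 0], [-0.4, 0, 0], [-0.4, 0, 0], [-0.4, 0, 0]], travel=[[-3, 25, -1], [-3, 50, -1], [-3, 65, -1], [-3, 78, -1], [-3, 88, -1], [-3, 95, -1], [-3, 99, -1], [-3, 99, -1]], jaw=[26, 26, 26, 26, 26, 26, 26, 26])

```text
t: 10.32
position: [0.5591, -0.2512, 0.0315]
ee_rot: [-1.571, -0.001, 1.409]
contact_force: [-1.1, -0.7, 0.3]
opening: 0.0222
```

```bash
python3 - <<'E'
from h import *
J=pose(.5512,-.3004,.012,1.4117)
st(J)
E
```

```text
t 10.3167 tcp [ 0.5591 -0.2512  0.0315] local mm [49.9  0.  19.5] roterr deg [-0.  -0.  -0.2] open 22.2 F [-1.1 -0.7  0.3] Fl [-0.8  1.   0.3] M [-0.01  0.02  0.02] q [ 1.06  0.99 -1.02  1.77  1.    1.    1.04]
```

>>> move_arm(dr=[[0, 0, 0], [0, 0, 0], [0, 0, 0], [0, 0, 0], [0, 0, 0], [0, 0, 0], [0, 0, 0]], travel=[[0, 0, 0], [0, 0, 0], [0, 0, 0], [0, 0, 0], [0, 0, 0], [0, 0, 0], [0, 0, 0]], jaw=[0, 0, 0, 0, 0, 0, 0], force=50)

```text
t: 10.9
position: [0.5595, -0.2515, 0.0325]
ee_rot: [-1.572, -0.0, 1.409]
contact_force: [-0.9, 0.1, 4.8]
opening: 0.0091
```

```bash
python3 - <<'E'
from h import *
J=pose(.5512,-.3004,.012,1.4117)
st(J)
E
```

```text
t 10.9 tcp [ 0.5595 -0.2515  0.0325] local mm [49.6 -0.5 20.5] roterr deg [-0.1 -0.  -0.2] open 9.1 F [-0.9  0.1  4.8] Fl [-0.1  0.8  4.8] M [ 0.07  0.09 -0.02] q [ 1.06  0.99 -1.02  1.77  1.    1.    1.04]
```

>>> move_arm(dr=[[0, 0, 0], [0, 0, 0], [0, 0, 0], [0, 0, 0], [0, 0, 0], [0, 0, 0], [0, 0, 0], [0, 0, 0], [0, 0, 0]], travel=[[0, -5, 0], [0, -20, 0], [0, -50, 0], [0, -85, 0], [0, -120, 0], [0, -160, 0], [0, -195, 0], [0, -220, 0], [0, -220, 0]], jaw=[0, 0, 0, 0, 0, 0, 0, 0, 0])

```text
t: 11.65
position: [0.5613, -0.251, 0.2586]
ee_rot: [-1.58, 0.001, 1.409]
contact_force: [0.8, 0.3, -1.3]
opening: 0.0089
```

```bash
python3 - <<'E'
from h import *
st()
go(tf(BED,[.175,0,.110]),BED[0]*D);print(tf(BED,[.175,0,.110]))
E
```

```text
t 11.65 tcp [ 0.5613 -0.251   0.2586] local mm [ 145.7 -239.6   93.2] roterr deg [23.7 22.8 90.1] open 8.9 F [ 0.8  0.3 -1.3] Fl [-0.   0.5 -1.5] M [ 0.1  -0.11  0.  ] q [ 1.17  0.75 -1.26  1.63  0.74  1.31  1.2 ]
travel [238.7 -29.2 -27. ] dr [-23.7  90.1 -22.8]
[ 0.6261 -0.0197  0.2878]
```

>>> move_arm(dr=[[-1.6, 6.2, -1.6], [-3.3, 12.5, -3.2], [-5, 18.8, -4.8], [-6.6, 25, -6.3], [-8.2, 31.2, -7.9], [-9.9, 37.5, -9.5], [-11.5, 43.8, -11], [-13.2, 50, -12.7], [-14.8, 56.2, -14.2], [-16.4, 62.5, -15.8], [-18.1, 68.8, -17.4], [-19.7, 75, -19]], travel=[[15, -20, 0], [35, -30, -2], [55, -30, -5], [75, -30, -8], [95, -30, -10], [115, -30, -12], [135, -30, -14], [155, -30, -17], [175, -30, -20], [195, -30, -22], [215, -30, -24], [230, -30, -26]], jaw=[0, 0, 0, 0, 0, 0, 0, 0, 0, 0, 0, 0])

```text
t: 12.65
position: [0.6206, -0.0272, 0.2816]
ee_rot: [-1.634, -0.44, 0.086]
contact_force: [-0.6, 0.4, -3.0]
opening: 0.0091
```

```bash
python3 - <<'E'
from h import *
st()
go(tf(BED,[.175,0,.080]),BED[0]*D)
E
```

```text
t 12.65 tcp [ 0.6206 -0.0272  0.2816] local mm [168.6  -8.4 106.5] roterr deg [ 4.1  4.3 14.8] open 9.1 F [-0.6  0.4 -3. ] Fl [-2.1  0.3 -2.3] M [ 0.02  0.59 -0.05] q [ 0.79  0.34 -0.98  1.93  0.6   0.64 -0.44]
travel [10.1 26.4  4.4] dr [-4.1 14.8 -4.3]
```

>>> move_arm(dr=[[-1.5, 6, -1.5], [-3, 12, -3], [-4.1, 14.8, -4.3], [-4.1, 14.8, -4.3], [-4.1, 14.8, -4.3], [-4.1, 14.8, -4.3]], travel=[[3, 0, 1], [6, 5, 3], [10, 15, 4.4], [10, 24, 4.4], [10, 26, 4.4], [10, 26, 4.4]], jaw=[0, 0, 0, 0, 0, 0])

```text
t: 13.15
position: [0.6406, -0.0239, 0.2612]
ee_rot: [-1.574, -0.521, -0.197]
contact_force: [0.8, 0.2, -1.9]
opening: 0.009
```

```bash
python3 - <<'E'
from h import *
st();go(tf(BED,[.171,0,.022]),BED[0]*D)
t=optics.grab_frame("top");s=optics.grab_frame("scene")
o=get_obs();Rt=R.from_euler("xyz",o["ee_rot"]);Pl=(Rt*D.inv(),o["position"]+(Rt*D.inv()).apply([-.049,0,-.0205]))
def crop(im,x,y,w,h,n):
    K=400/w;out=cv2.resize(im[y:y+h,x:x+w],(400,int(h*K)),interpolation=cv2.INTER_CUBIC)
    B=[[.055,.045,.006],[.055,-.045,.006],[-.055,-.045,.006],[-.055,.045,.006]]
    cv2.polylines(out,[((proj(n,tf(Pl,np.array(B)))-[x,y]+.5)*K).astype(int)],True,(0,0,255),1)
    cv2.polylines(out,[((proj(n,tf(BED,np.array([[.055,0,0],[-.0555,0,0]])))-[x,y]+.5)*K).astype(int)],True,(255,0,0),1);return out
cv2.imwrite("pics/c6.png",np.hstack([crop(t,235,165,100,140,"top"),crop(s,240,120,110,154,"scene")]))
E
```

```text
t 13.15 tcp [ 0.6406 -0.0239  0.2612] local mm [174.7  -1.2  79.5] roterr deg [0.  0.1 0.3] open 9.0 F [ 0.8  0.2 -1.9] Fl [-0.3  0.4 -2. ] M [ 0.14  0.67 -0.01] q [ 0.58  0.33 -0.78  1.96  0.79  0.56 -0.91]
travel [-3.6 57.5  1.2] dr [-0.   0.3 -0.1]
```

View pics/c6.png

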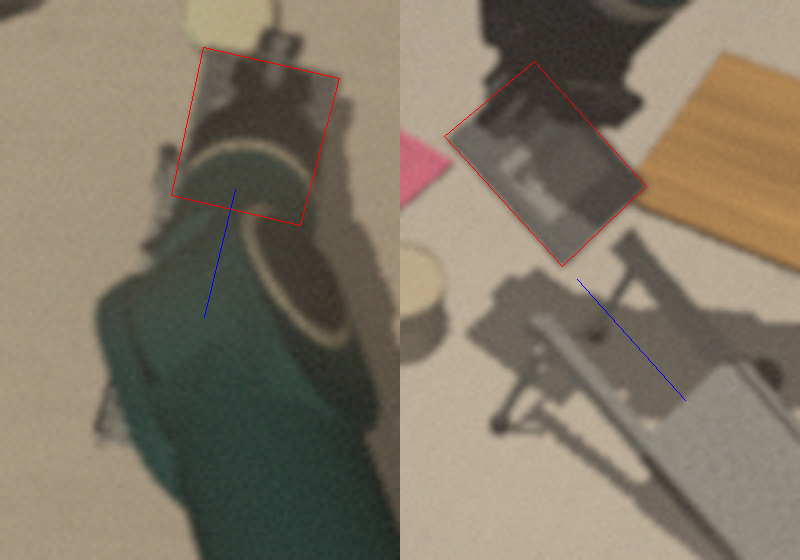

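The predicted outline matches the held plate, whose corners are at (563,265) and (646,187) in the scene crop. So it's held centred, and the open channels are directly below. Lowering to the mouth.

>>> move_arm(dr=[[0, 0.3, 0], [0, 0.3, 0], [0, 0.3, 0], [0, 0.3, 0], [0, 0.3, 0], [0, 0.3, 0], [0, 0.3, 0]], travel=[[-4, 15, 1], [-4, 30, 1], [-4, 42, 1], [-4, 50, 1], [-4, 55, 1], [-4, 57, 1], [-4, 57, 1]], jaw=[0, 0, 0, 0, 0, 0, 0])

```text
t: 13.83
position: [0.6663, -0.0284, 0.211]
ee_rot: [-1.57, -0.524, -0.204]
contact_force: [0.0, 1.0, -2.0]
opening: 0.0089
```

```bash
python3 - <<'E'
from h import *
st();go(tf(BED,[.150,0.0005,.0215]),BED[0]*D)
E
```

```text
t 13.8333 tcp [ 0.6663 -0.0284  0.211 ] local mm [172.3  -0.4  23. ] roterr deg [ 0.  -0.  -0.1] open 8.9 F [ 0.  1. -2.] Fl [-1.2  0.9 -1.7] M [ 0.15  0.65 -0.08] q [ 0.48  0.43 -0.67  1.95  0.95  0.5  -1.06]
travel [-22.3   1.5   0.9] dr [-0.  -0.1  0. ]
```

>>> move_arm(dr=[[0, 0, 0], [0, 0, 0], [0, 0, 0], [0, 0, 0], [0, 0, 0], [0, 0, 0]], travel=[[-5, 0.5, 0.5], [-10, 1, 0.8], [-15, 1.5, 0.8], [-20, 1.5, 0.8], [-25, 1.5, 0.8], [-25, 1.5, 0.8]], jaw=[0, 0, 0, 0, 0, 0])

```text
t: 14.33
position: [0.6447, -0.0228, 0.1967]
ee_rot: [-1.571, -0.523, -0.203]
contact_force: [-0.3, 0.7, -1.8]
opening: 0.0091
```

```bash
python3 - <<'E'
from h import *
st()
E
```

```text
t 14.3333 tcp [ 0.6447 -0.0228  0.1967] local mm [145.8   0.7  21.7] roterr deg [ 0.  0. -0.] open 9.1 F [-0.3  0.7 -1.8] Fl [-1.3  0.6 -1.4] M [0.14 0.67 0.05] q [ 0.45  0.41 -0.64  2.01  1.    0.46 -1.13]
```

>>> move_arm(dr=[[0, 0, 0], [0, 0, 0], [0, 0, 0], [0, 0, 0], [0, 0, 0], [0, 0, 0]], travel=[[-4, 0.3, 0], [-8, 0.5, 0], [-12, 0.5, 0], [-16, 0.5, 0], [-20, 0.5, 0], [-20, 0.5, 0]], jaw=[0, 0, 0, 0, 0, 0])

```text
t: 14.83
position: [0.6285, -0.0188, 0.1863]
ee_rot: [-1.569, -0.523, -0.203]
contact_force: [0.1, 2.3, -2.3]
opening: 0.0091
```

```bash
python3 - <<'E'
from h import *
st()
E
```

```text
t 14.8333 tcp [ 0.6285 -0.0188  0.1863] local mm [126.2   1.3  21.1] roterr deg [ 0.1  0.  -0. ] open 9.1 F [ 0.1  2.3 -2.3] Fl [-1.5  2.2 -1.8] M [0.85 0.61 0.04] q [ 0.43  0.39 -0.62  2.06  1.04  0.43 -1.2 ]
```

>>> move_arm(dr=[[0, 0, 0], [0, 0, 0], [0, 0, 0], [0, 0, 0], [0, 0, 0], [0, 0, 0], [0, 0, 0]], travel=[[0, 0, 1], [-7, 0.2, 1], [-14, 0.4, 1], [-21, 0.5, 1], [-28, 0.5, 1], [-34, 0.5, 1], [-34, 0.5, 1]], jaw=[0, 0, 0, 0, 0, 0, 0])

```text
t: 15.42
position: [0.5997, -0.0123, 0.1687]
ee_rot: [-1.57, -0.523, -0.203]
contact_force: [-0.5, 2.4, -2.1]
opening: 0.009
```

```bash
python3 - <<'E'
from h import *
st()
E
```

```text
t 15.4167 tcp [ 0.5997 -0.0123  0.1687] local mm [91.8  2.  20.5] roterr deg [ 0.  0. -0.] open 9.0 F [-0.5  2.4 -2.1] Fl [-1.8  2.3 -1.3] M [0.94 0.69 0.08] q [ 0.38  0.37 -0.57  2.14  1.14  0.39 -1.33]
```

>>> move_arm(dr=[[0, 0, 0], [0, 0, 0], [0, 0, 0], [0, 0, 0], [0, 0, 0], [0, 0, 0], [0, 0, 0]], travel=[[0, 0, 0.8], [-7, 0, 0.8], [-14, 0.2, 0.8], [-21, 0.2, 0.8], [-28, 0.2, 0.8], [-34, 0.2, 0.8], [-34, 0.2, 0.8]], jaw=[0, 0, 0, 0, 0, 0, 0])

```text
t: 16.0
position: [0.5718, -0.0059, 0.1519]
ee_rot: [-1.57, -0.524, -0.203]
contact_force: [0.2, 2.7, -2.8]
opening: 0.0089
```

```bash
python3 - <<'E'
from h import *
st()
E
```

```text
t 16.0 tcp [ 0.5718 -0.0059  0.1519] local mm [58.7  2.7 20.3] roterr deg [ 0.  0. -0.] open 8.9 F [ 0.2  2.7 -2.8] Fl [-1.7  2.7 -2.3] M [0.84 0.72 0.06] q [ 0.32  0.35 -0.52  2.21  1.27  0.35 -1.5 ]
```

>>> move_arm(dr=[[0, 0, 0], [0, 0, 0], [0, 0, 0], [0, 0, 0], [0, 0, 0]], travel=[[-3, 0, 0.4], [-6, 0, 0.4], [-8, 0, 0.4], [-9.5, 0, 0.4], [-9.5, 0, 0.4]], jaw=[0, 0, 0, 0, 0])

```text
t: 16.42
position: [0.5651, -0.0045, 0.1481]
ee_rot: [-1.57, -0.526, -0.204]
contact_force: [2.7, 1.8, -0.5]
opening: 0.0093
```

```bash
python3 - <<'E'
from h import *
st()
E
```

```text
t 16.4167 tcp [ 0.5651 -0.0045  0.1481] local mm [50.8  2.7 20.4] roterr deg [-0.  -0.1 -0.1] open 9.3 F [ 2.7  1.8 -0.5] Fl [ 1.8  2.3 -1.5] M [ 0.58 -0.02 -0.04] q [ 0.3   0.35 -0.51  2.23  1.32  0.35 -1.55]
```

It reached the stop at the same TCP reading as the plain plate at home (bed x of 50.8 mm), with light contact. Releasing and backing off.

>>> move_arm(dr=[[0, 0, 0], [0, 0, 0], [0, 0, 0], [0, 0, 0], [0, 0, 0], [0, 0, 0], [0, 0, 0], [0, 0, 0], [0, 0, 0], [0, 0, 0], [0, 0, 0]], travel=[[0, 0, 0], [0, 0, 0], [0, 0, 0], [0, 0, 0], [0, -4, 0], [0, -14, 0], [0, -30, 0], [0, -50, 0], [0, -75, 0], [0, -100, 0], [0, -100, 0]], jaw=[26, 26, 26, 26, 26, 26, 26, 26, 26, 26, 26])

```text
t: 17.33
position: [0.5153, 0.0068, 0.2376]
ee_rot: [-1.57, -0.529, -0.203]
contact_force: [0.8, -0.4, 0.4]
opening: 0.0222
```

```bash
python3 - <<'E'
from h import *
st();go([.42,-.30,.30],R.from_euler("xyz",[-np.pi/2,0,-.6]))
E
```

```text
t 17.3333 tcp [0.5153 0.0068 0.2376] local mm [ 51.3   3.7 123.5] roterr deg [ 0.  -0.3 -0. ] open 22.2 F [ 0.8 -0.4  0.4] Fl [ 1.  -0.3 -0.1] M [0.12 0.45 0.04] q [ 0.53  0.1  -0.75  2.25  0.72  0.41 -1.  ]
travel [   4.3  -69.9 -319.7] dr [-6.  22.2 29.9]
```

Moving the arm aside so the cameras can see both plates.

>>> move_arm(dr=[[0, 0, 0], [0, 0, 2], [-1, 3, 6], [-2, 6, 10], [-3, 9, 14], [-4, 12, 18], [-5, 15, 22], [-6, 18, 26], [-6, 22, 30], [-6, 22, 30], [-6, 22, 30], [-6, 22, 30]], travel=[[0, -15, 0], [0, -40, -20], [0, -60, -50], [1, -70, -85], [2, -70, -120], [2, -70, -155], [3, -70, -190], [3, -70, -225], [4, -70, -260], [4, -70, -290], [4, -70, -320], [4, -70, -320]], jaw=[26, 26, 26, 26, 26, 26, 26, 26, 26, 26, 26, 26])

```text
t: 18.33
position: [0.417, -0.3082, 0.2948]
ee_rot: [-1.576, 0.008, -0.607]
contact_force: [-0.4, -0.0, 0.7]
opening: 0.0221
```

```bash
python3 - <<'E'
from h import *
st()
t=optics.grab_frame("top");s=optics.grab_frame("scene")
def crop(im,x,y,w,h,W=400,H=300): return cv2.resize(im[y:y+h,x:x+w],(W,H),interpolation=cv2.INTER_CUBIC)
cv2.imwrite("pics/c7.png",np.vstack([np.hstack([crop(t,240,190,100,75),crop(t,150,175,120,90)]),np.hstack([crop(s,255,165,120,90),crop(s,155,255,200,150)])]))
E
```

```text
t 18.3333 tcp [ 0.417  -0.3082  0.2948] local mm [  51.4 -324.7  189.5] roterr deg [ -6.3  30.1 -22.6] open 22.1 F [-0.4 -0.   0.7] Fl [-0.  -0.1  0.8] M [-0.07  0.   -0.  ] q [ 0.98  0.24 -0.48  1.83  0.13  1.11 -0.15]
```

View pics/c7.png

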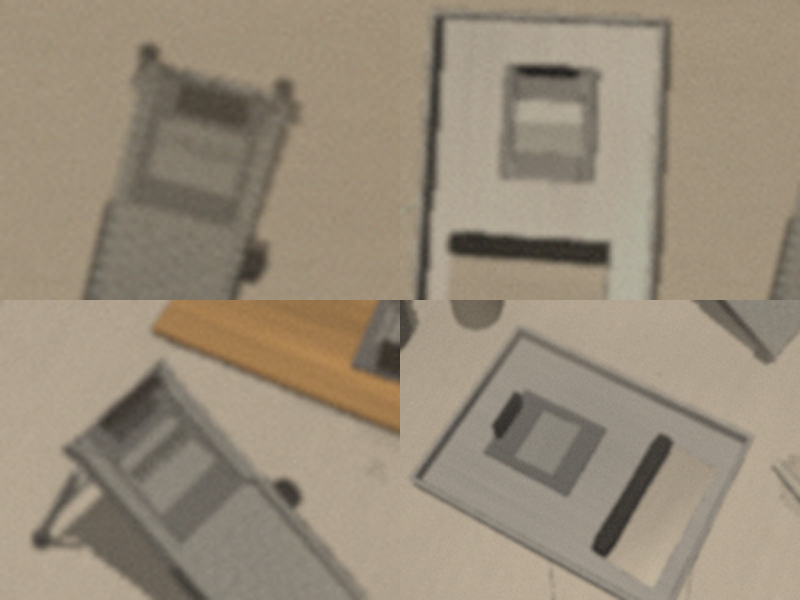

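Top left: the julienne lip is centred at image pixel (293.5,215.5). The plain plate's lip was at (293.3,215.7) when home, so they agree to less than 1 mm. Right: the plain plate lies flat on the bare tray floor at about (550,125), clear of the scraper. Handing in.

```bash
python3 -c "
from plant import workorder;print(workorder.job_done())"
```

```text
the job is handed in; nothing more can be done
None
```

The slicer is changed over and the job is handed in, at about 18.4 s of the 64 s allowed; no verdict was reported.

- **Plain plate:** I drew it out of the slicer and laid it lip-up on the bare half of the wash tray. The last picture shows it flat and clear of the scraper and the tray walls.
- **Julienne plate:** I picked it off the board and slid it down the channels to the stop.
    - **Position:** The arm stopped at the same bed x (50.8 mm) as with the plain plate at home. The lip's place in the top picture agrees with the plain plate's to about 0.2 pixel, under 1 mm.
    - **Disagreement:** On the way in, the tool felt a steady sideways push of 2–3 N. At home it read 2.7 mm across the bed, against 0.4 mm for the plain plate. I put this down to where the lip was pinched plus channel play, because the picture shows no sideways offset.
- **Other items:** The arm never went near the cup, jar or bottle, or pressed on the grater plate or scraper. I saw no sign that any of them moved, but I did not measure their positions again at the end.

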